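# Tap the domed antenna onto the centre of its test turntable

## Robot

A 7-joint arm with a two-finger parallel gripper is mounted at the origin on the work surface. World frame = base frame: x ahead of the robot, y to its left, z up, the work surface at z = 0. Lengths are in mm, angles in rad, forces in N, time in s.
With the tool pointing down it reaches from about 425 to 875 mm from the base axis. Payload 4.7 kg.
Tool frame: the origin (TCP) lies midway between the tips of the shut fingers; the grasp point (between the pads) lies 19 mm behind it; z points along the fingers, y is the line along which they close (so a half turn about z gives the same grasp; the last joint's range is limited). The gripper opens to 87 mm and grips with 3 to 60 N. Pads are 19 mm wide; open, the fingers measure 117 mm over their backs; the gripper's body (75 mm by 190 mm) begins 51 mm behind the grasp point.
Start: joints at [1.141, 0.321, -0.07, 1.45, 0.023, 1.371, -0.057], TCP at [279.077, -587.062, 222.587] pointing down, gripper open.
Joint ranges: [-2.86, 2.86], [-0.3, 2.09], [-1.38, 1.24], [0.06, 2.45], [-1.56, 4.7], [0.09, 2.05], [-2.69, 2.69]. Speed limits (rad/s): [2.57, 2.57, 3.14, 3.14, 3.14, 3.14, 3.14].

## Interface

Orientations are given as a unit quaternion [w, x, y, z].
In Python, from workcell import get_state, get_image, calibration, job_done gives the robot as it stands.
- The arm moves only by the shell command python3 -m jog 'ROWS' [FORCE]. ROWS is JSON, one flat list of numbers, 7 for each row, row after row: the shift along the tool's x, y, z in units of 30 mm (1.0 is 30 mm), then the turn, a rotation vector about the tool's x, y, z in units of 6 degrees (1.0 is 6 degrees), then the finger opening in mm, from 0 to 87. In form: [tx, ty, tz, rx, ry, rz, fingers, tx, ty, tz, rx, ry, rz, fingers, ...]. A call has 1 to 5 rows; each row shifts and turns the commanded pose from where the row before left it, along the tool's axes as they then stand; what a row does not reach is not made up. A row lasts 1/8 s, in which the tool goes at most 62.5 mm and 10.7 degrees, less where a joint would pass 70% of its speed; a pose out of reach is approached as far as the arm can. A call is refused whole if a number of a shift passes 1 or a number of a turn 1, either way. A call with a gripper value outside its range is refused whole. The fingers move at their own pace and stop on an object; FORCE is the grip in N (left out, the last holds). Time passes only in rows, so rows that do not move let the fingers close. It gives the time, the measured TCP pose, the force, the opening and the grip force at its end, in the units of the state.
- get_state(): the state, without advancing time (a new reading comes with each control period).
- get_image(name): name is "side" or "top"; returns the picture (480x640x3 uint8, blue, green, red); there is no depth.
- calibration(name): a dict with "mtx" (3x3 intrinsics, pixels), "extrinsics" (4x4, takes a point from camera to world coordinates). Camera axes: x right, y down, z forward; pixel columns grow to the right and rows downward; lengths in mm; the calibration is good to about 2 mm. A picture is of the moment at which its call begins. calibration takes no time and is no camera call.
- job_done(): hands the job in; it is judged then, once.
The state is a dict: "clock": time; "joint_pos": joint angles; "qd": joint speeds; "effort": joint torques, N m; "position": TCP position; "orientation": TCP orientation; "ft_force": force on the tool from outside, world axes, zero at the start; "moment": the same for the moment, N m; "grip_width": finger opening in mm; "gripper_force": force on a finger pad.
Only numpy, scipy, OpenCV 4.12 (cv2) and the standard library are available. Lean on these libraries where they do the work, as an engineer would, in place of code of your own. Each camera call takes 0.05 s, during which the arm holds its last target. There are 200 camera calls.

## Task

The domed antenna stands off-centre on the small round platen of the antenna turntable. Nudge or tap it along lightly with the fingertips or the outside of the fingers until it stands upright in the middle of the platen, with an even rim showing all round (a few millimetres at most off centre). It is top-heavy: do not take it between the fingers, lift it, tip it or knock it off the platen, and leave the other things on the bench where they are.

Things in the scene. Friction and masses are not known exactly. Their poses are not given: they have to be found in the camera images.
- antenna: the white domed antenna standing on the platen, loose, round, 0.15-0.31 kg, 68 mm tall. Metal foot disc 30 mm across, 6 mm high; neck 20 mm across up to 14 mm; dome 60 mm across at 17-24 mm, 54 at 40 mm, 42 at 55 mm, 24 at 65 mm. Friction about 0.6. Nudged slowly (30 mm/s) low on the dome it slides; struck fast (150 mm/s) it rocks and may topple. Origin: centre of the foot's underside; z up its axis
- platen: the turntable's round black platen, held still by its brake: flat disc 90 mm across, 10 mm thick, top face 66 mm above the bench, with an engraved circle 82 mm across and six small bright bolt heads on a 72 mm circle. Origin: centre of its top face; z up; x, y turned at any angle
- turntable: the turntable's fixed housing under the platen: grey box 150 x 150 mm, top 45 mm above the bench, with an aluminium angle scale 120 mm across on it (top at 50 mm) and a motor can on its far face (+x, sticking out 40 mm, 48 mm high). Its front panel faces -x. Origin: centre of its underside, on the platen's axis
- attenuator: bystander: upright dark finned metal cylinder with brass ends, 31 mm across, 70 mm tall; origin at the centre of its underside
- sfp_a: bystander: optical transceiver module, flat metal bar 65 x 14 x 10 mm lying on the bench; origin at its underside
- sfp_b: bystander: second, identical transceiver module; origin at its underside
- torque_wrench: bystander: small flat open-ended torque wrench lying on the bench, 147 x 19 x 8 mm along its x; origin at its underside
- puck_antenna: bystander: low white round puck antenna lying on the bench, 70 mm across, 20 mm high; origin at the centre of its underside
- stub_antenna: bystander: black stub antenna standing on a square foot 34 mm wide, 80 mm tall in all; origin at the centre of its underside
- adapter_dish: bystander: open grey plastic dish 80 mm across, 28 mm high; origin at the centre of its underside
Mind the look-alikes: they are no part of the job. What is meant by the antenna is not pink or red, and is the larger of those in its own colour.

How it is judged (in metres and radians):
At the end, for the whole second after the job is handed in: the antenna stands upright and still on the platen, its axis within 5 mm of the platen's axis (horizontal distance between antenna and platen below 0.005 m and angle between antenna's own z axis and vertical below 0.05 rad and z of antenna in the frame of platen between -0.003 and 0.003 m and linear speed of antenna below 0.01 m/s); the robot touches nothing.
It fails at once if the antenna is tipped (more than 17 degrees) (angle between antenna's own z axis and vertical above 0.3 rad).
It fails at once if the antenna is lifted, or comes off the platen (more than 8 mm up or down) (z of antenna in the frame of platen above 0.008 m or z of antenna in the frame of platen below -0.008 m).
It fails at once if the antenna is taken between the fingers (horizontal distance between the grasp point and antenna below 0.02 m and z of the grasp point in the frame of antenna below 0.068 m).
It fails at once if the antenna is pushed hard (more than 12 N) (contact force between the fingers and antenna above 12 N).
It fails at once if another thing on the bench is disturbed (moved more than 15 mm) (distance of any of attenuator, sfp_a, sfp_b, torque_wrench, puck_antenna, stub_antenna, adapter_dish from where it was at the start of the episode above 0.015 m).
It also fails if it takes over 58 s, if anything falls off the work surface, if the arm or the gripper's body presses on something with over 40 N, if the wrist force passes 120 N, or if a joint passes its speed limit or range.

## Working session

There is one attempt and no reset: what is moved stays moved. The work goes in short steps, Python scripts to look and compute and a shell command to move; the robot and the scene stay as the last step left them, time stands still between calls to the robot, and variables do not carry over. Pictures are saved under pics/ and viewed, at most 10 in all, crops included, and the job is handed in when it is done.

```bash
mkdir -p pics; python3 - <<'E'
from workcell import *
import cv2
for n in("top","side"):
    cv2.imwrite(f"pics/{n}0.png",get_image(n)); c=calibration(n); print(n,c["mtx"],c["extrinsics"])
s=get_state();print(s["clock"],s["position"],s["orientation"],s["grip_width"])
E
```

```text
top [[536.15780469   0.         316.31059313]
 [  0.         536.15780469 233.46090046]
 [  0.           0.           1.        ]] [[-2.98998512e-02 -9.93390250e-01  1.10823324e-01  4.07383902e+02]
 [-9.99230525e-01  3.25215995e-02  2.19249502e-02 -3.53275133e+01]
 [-2.53841836e-02 -1.10082496e-01 -9.93598252e-01  1.33520840e+03]
 [ 0.00000000e+00  0.00000000e+00  0.00000000e+00  1.00000000e+00]]
side [[579.69235578   0.         325.22160141]
 [  0.         579.69235578 236.11229668]
 [  0.           0.           1.        ]] [[ 9.43760338e-01  1.95802404e-01 -2.66416671e-01  8.20870500e+02]
 [ 3.30614333e-01 -5.66806535e-01  7.54602223e-01 -8.55289958e+02]
 [-3.25378108e-03 -8.00244819e-01 -5.99664608e-01  7.21816440e+02]
 [ 0.00000000e+00  0.00000000e+00  0.00000000e+00  1.00000000e+00]]
0.1 [ 278.80835356 -586.6043824   221.54395748] [-8.54715142e-04  9.75484926e-01  2.20064481e-01 -2.30692533e-04] 87.50934522086897
```

View pics/top0.png

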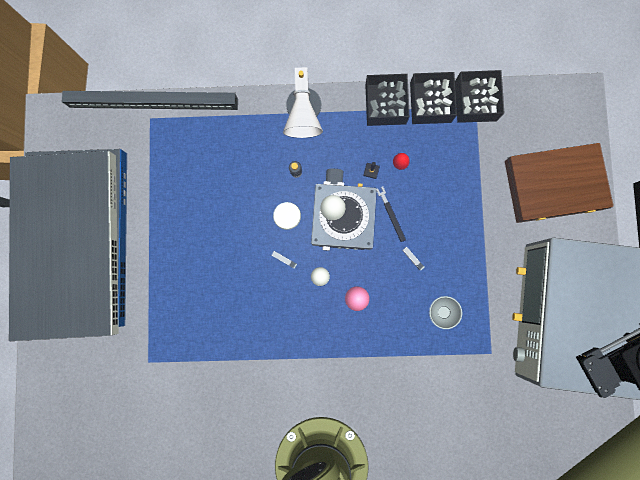

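View pics/side0.png

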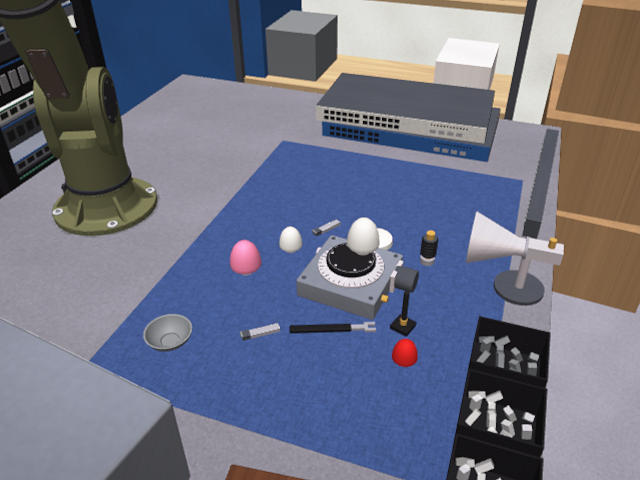

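Candidates, top view: white dome on the platen (333,208), smaller white dome on the bench (320,277), white puck (287,215), pink dome (358,299), and red dome (401,161). I choose the white one on the platen at (333,208), which is also the larger white dome. I'll check it in one close crop.

```bash
python3 - <<'E'
import cv2,numpy as np
a=cv2.imread("pics/top0.png")[170:260,295:395]; b=cv2.imread("pics/side0.png")[205:315,290:410]
a=cv2.resize(a,(400,360),interpolation=2); b=cv2.resize(b,(392,360),interpolation=2)
cv2.imwrite("pics/c0.png",np.hstack([a,b]))
E
```

```text
(no output)
```

View pics/c0.png

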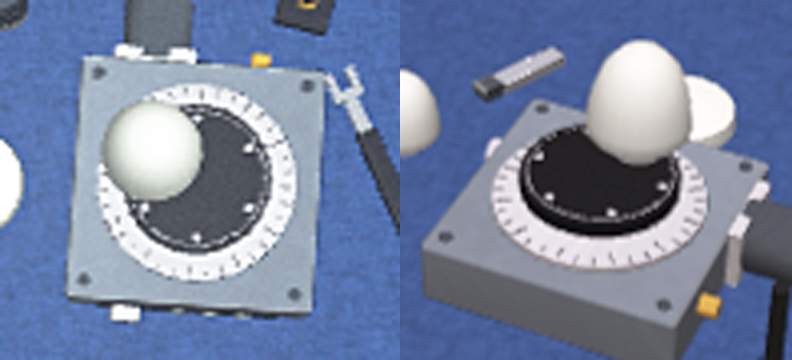

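```bash
cat > fit.py <<'E'
import cv2,numpy as np
from scipy.optimize import minimize
from workcell import calibration
PROF=[(15,0),(15,6),(10,7),(10,14),(30,17),(30,24),(27,40),(21,55),(12,65),(4,68)]
T=np.linspace(0,2*np.pi,72)
def proj(n,P):
    c=calibration(n);E=np.linalg.inv(c["extrinsics"]);q=P@E[:3,:3].T+E[:3,3];q=q@c["mtx"].T
    return q[:,:2]/q[:,2:]
def ring(x,y,r,z): return np.c_[x+r*np.cos(T),y+r*np.sin(T),z+0*T]
S=4
def fill(m,pts,off,v):
    h=cv2.convexHull(((pts-off+.5)*S-.5).astype(np.float32))[:,0]
    cv2.fillPoly(m,[np.round(h*16).astype(np.int32)],v,cv2.LINE_AA,4)
def render(n,p,off,w,h):   # 0 dark, 1 white; box grey .45 everywhere else
    m=np.full((h*S,w*S),110,np.uint8)
    fill(m,proj(n,np.r_[ring(p[0],p[1],60,50),ring(p[0],p[1],60,45)]),off,215)
    fill(m,proj(n,np.r_[ring(p[0],p[1],45,66),ring(p[0],p[1],45,56)]),off,30)
    fill(m,proj(n,np.vstack([ring(p[2],p[3],r,66+z) for r,z in PROF])),off,215)
    return cv2.resize(m,(w,h),interpolation=cv2.INTER_AREA).astype(float)
def fit(n,img,p0,mask=None):
    u=proj(n,np.r_[ring(p0[0],p0[1],66,50),ring(p0[2],p0[3],33,70),ring(p0[2],p0[3],5,140)])
    lo=np.floor(u.min(0)).astype(int);hi=np.ceil(u.max(0)).astype(int);w,h=hi-lo
    g=img[lo[1]:hi[1],lo[0]:hi[0],2].astype(float)
    k=np.ones_like(g) if mask is None else mask[lo[1]:hi[1],lo[0]:hi[0]]
    f=lambda p:(k*np.minimum(abs(render(n,p,lo,w,h)-g),90)).mean()
    best=min((minimize(f,np.array(p0)+d,method="Powell",options=dict(xtol=.05,ftol=1e-5)) for d in ([0,0,0,0],[3,-3,-3,3])),key=lambda r:r.fun)
    return best.x,best.fun
def bp(n,uv,z):
    c=calibration(n);E=c["extrinsics"];d=E[:3,:3]@np.linalg.inv(c["mtx"])@[*uv,1];return E[:3,3]+d*(z-E[2,3])/d[2]
E
python3 - <<'E'
from fit import *
for n,a,b,zb in(("top",(345,215),(333,208),86),("side",(350,260),(363,239),96)):
    p0=np.r_[bp(n,a,66)[:2],bp(n,b,zb)[:2]]
    x,f=fit(n,cv2.imread(f"pics/{n}0.png"),p0); print(n,p0.round(),x.round(1),round(f,1),(x[2:]-x[:2]).round(1))
for nm,uv,z in(("puck",(287,215),20),("stub",(372,170),60),("atten",(295,168),60),("wrench",(383,190),8),("egg",(320,277),20),("sfp",(284,260),10)): print(nm,bp("top",uv,z).round())
E
```

```text
top [591. -77. 606. -49.] [594.5 -74.  607.9 -46.8] 42.5 [13.4 27.2]Traceback (most recent call last):
  File "<stdin>", line 4, in <module>
  File "fit.py", line 26, in fit
    best=min((minimize(f,np.array(p0)+d,method="Powell",options=dict(xtol=.05,ftol=1e-5)) for d in ([0,0,0,0],[3,-3,-3,3])),key=lambda r:r.fun)
  File "fit.py", line 26, in <genexpr>
    best=min((minimize(f,np.array(p0)+d,method="Powell",options=dict(xtol=.05,ftol=1e-5)) for d in ([0,0,0,0],[3,-3,-3,3])),key=lambda r:r.fun)
              ~~~~~~~~^^^^^^^^^^^^^^^^^^^^^^^^^^^^^^^^^^^^^^^^^^^^^^^^^^^^^^^^^^^^^^^^^^^
    res = _minimize_powell(fun, x0, args, callback, bounds, **options)
    fval, x, direc1 = _linesearch_powell(func, x, direc1,
                      ~~~~~~~~~~~~~~~~~~^^^^^^^^^^^^^^^^^
                                         tol=xtol * 100,
                                         ^^^^^^^^^^^^^^^
                                         lower_bound=lower_bound,
                                         ^^^^^^^^^^^^^^^^^^^^^^^^
                                         upper_bound=upper_bound,
          
[... 575 characters left out ...]
                                     ~~~~~~~^^^^^^^^^^^^^^^^^
    fc = func(*((xc,) + args))
    return func(p + alpha*xi)
    fx = function(np.copy(x), *(wrapper_args + args))
  File "fit.py", line 25, in <lambda>
    f=lambda p:(k*np.minimum(abs(render(n,p,lo,w,h)-g),90)).mean()
                                 ~~~~~~^^^^^^^^^^^^
  File "fit.py", line 18, in render
    fill(m,proj(n,np.vstack([ring(p[2],p[3],r,66+z) for r,z in PROF])),off,215)
           ~~~~^^^^^^^^^^^^^^^^^^^^^^^^^^^^^^^^^^^^^^^^^^^^^^^^^^^^^^^
  File "fit.py", line 7, in proj
    c=calibration(n);E=np.linalg.inv(c["extrinsics"]);q=P@E[:3,:3].T+E[:3,3];q=q@c["mtx"].T
ValueError: time passes only in moves, steps and waits
```

```bash
python3 - <<'E'
from workcell import calibration
import numpy as np
np.save("cal.npy",{n:{k:np.array(v) for k,v in calibration(n).items() if k in("mtx","extrinsics")} for n in("top","side")})
s=open("fit.py").read().replace("from workcell import calibration",'CAL=np.load("cal.npy",allow_pickle=True).item()\ncalibration=CAL.get')
s=s.replace('method="Powell",','method="Powell",bounds=[(v-20,v+20) for v in p0],')
s=s.replace("return best.x,best.fun","cv2.imwrite(f'dbg_{n}.png',np.hstack([g,render(n,best.x,lo,w,h)]));return best.x,best.fun")
open("fit.py","w").write(s)
E
cat > t.py <<'E'
from fit import *
for n,a,b,zb in(("top",(345,215),(333,208),86),("side",(350,260),(363,239),96)):
    p0=np.r_[bp(n,a,66)[:2],bp(n,b,zb)[:2]]
    x,f=fit(n,cv2.imread(f"pics/{n}0.png"),p0); print(n,p0.round(),x.round(1),round(f,1),(x[2:]-x[:2]).round(1))
for nm,uv,z in(("puck",(287,215),20),("stub",(372,170),60),("atten",(295,168),60),("wrench",(383,190),8),("egg",(320,277),20),("sfp",(284,260),10)): print(nm,bp("top",uv,z).round())
E
python3 t.py; python3 -c "
import cv2,numpy as np
a=cv2.imread('dbg_top.png');b=cv2.imread('dbg_side.png');a=cv2.resize(a,(790,int(790*a.shape[0]/a.shape[1]//1)));b=cv2.resize(b,(790,int(790*b.shape[0]/b.shape[1])))
cv2.imwrite('pics/d.png',cv2.resize(np.vstack([a,b]),(500,600)))"
```

```text
top [591. -77. 606. -49.] [594.5 -73.7 609.3 -48.6] 42.7 [14.8 25.1]
side [595. -83. 610. -54.] [592.9 -72.2 608.8 -45.1] 29.7 [15.9 27.1]
puck [603.  65.  20.]
stub [ 700. -146.   60.]
atten [711.  40.  60.]
wrench [ 659. -176.    8.]
egg [447. -12.  20.]
sfp [492.  76.  10.][ WARN:0@1.401] global loadsave.cpp:1063 imwrite_ Unsupported depth image for selected encoder is fallbacked to CV_8U.
```

View pics/d.png

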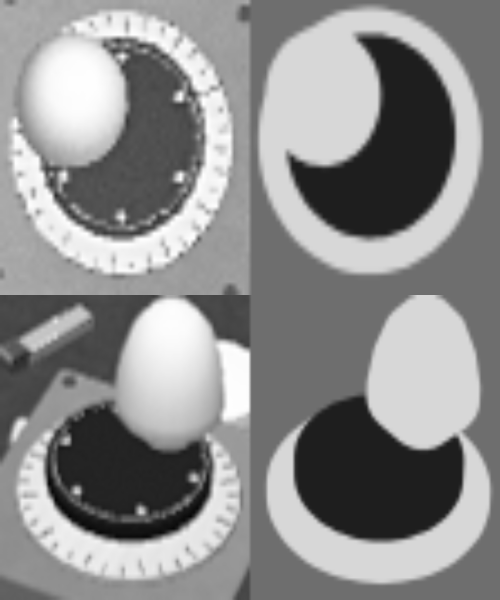

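The crop confirms the large white dome at top-view (333,208), overhanging the platen's back-left edge. The model overlay fits both cameras: platen centre is about (594,-73) mm and the antenna about (609,-47), so it is 30 mm off along a bearing of 60°. I'll turn tool x to 60° and part the fingers 36 mm to form a cradle (grasp point 33 mm from the axis). Then I'll come in from the outside and push along -x.

```bash
python3 -m jog '[0,0,-0.4,0,0,-1,36, 0,0,-0.4,0,0,-1,36, 0,0,-0.4,0,0,-1,36, 0,0,0,0,0,-1,36, 0,0,0,0,0,-1,36]'; python3 -m jog '[0,0,0,0,0,-0.77,36, 1,0,0,0,0,0,36, 1,0,0,0,0,0,36, 1,0,0,0,0,0,36, 1,0,0,0,0,0,36]'; sed -i 's/(h\*S,w\*S),110/(h*S,w*S),165/; s/off,30)/off,dict(top=60,side=28)[n])/; s/off,215/off,235/g' fit.py; python3 t.py 2>/dev/null|head -2
```

```text
clock: 0.72
position: [279.0, -586.9, 258.2]
orientation: [-0.0, 0.884, 0.467, -0.0]
ft_force: [-1.5, -0.5, -0.1]
grip_width: 45.2
gripper_force: 0.0
clock: 1.35
position: [339.2, -482.0, 258.0]
orientation: [-0.0, 0.866, 0.5, -0.0]
ft_force: [-0.2, -0.5, -0.9]
grip_width: 35.6
gripper_force: 0.0
top [591. -77. 606. -49.] [594.2 -73.7 607.5 -46.6] 19.3 [13.3 27.2]
side [595. -83. 610. -54.] [593.4 -72.2 612.2 -39.6] 36.0 [18.7 32.6]
```

```bash
sed -i 's/(h\*S,w\*S),165/(h*S,w*S),dict(top=165,side=110)[n]/' fit.py
for i in 1 2 3; do python3 -m jog '[1,0,0,0,0,0,36, 1,0,0,0,0,0,36, 1,0,0,0,0,0,36, 1,0,0,0,0,0,36, 1,0,0,0,0,0,36]' | sed -n 2p; done; python3 -m jog '[1,0.2,0,0,0,0,36, 1,0.2,0,0,0,0,36, 1,0.1,0,0,0,0,36, 0.9,0,0,0,0,0,36, 0,0,0,0,0,0,36]'; python3 t.py 2>/dev/null|head -2
```

```text
position: [414.1, -352.1, 258.1]
position: [488.9, -222.2, 258.1]
position: [563.8, -92.4, 258.1]
clock: 3.85
position: [635.1, 3.7, 257.7]
orientation: [-0.001, 0.865, 0.502, -0.0]
ft_force: [-1.2, -0.0, 0.3]
grip_width: 36.1
gripper_force: 0.0
top [591. -77. 606. -49.] [594.2 -73.7 607.5 -46.6] 19.3 [13.3 27.2]
side [595. -83. 610. -54.] [593.1 -72.2 609.8 -43.4] 30.6 [16.7 28.8]
```

```bash
python3 -m jog '[0,0.05,1,0,0,0,36, 0,0,1,0,0,0,36, 0,0,1,0,0,0,36, 0,0,1,0,0,0,36, 0,0,0.8,0,0,0,36]' | sed -n 2p; python3 -m jog '[0,0,0.5,0,0,0,36, 0,0,0.4,0,0,0,36, 0,0,0.2,0,0,0,36, 0,0,0,0,0,0,36]'
python3 - <<'E'
from workcell import *
import cv2,numpy as np
a=get_image("top");b=get_image("side");cv2.imwrite("pics/top1.png",a);cv2.imwrite("pics/side1.png",b)
cv2.imwrite("pics/c1.png",np.hstack([cv2.resize(a[150:270,280:400],(400,400),interpolation=2),cv2.resize(b[160:300,290:430],(400,400),interpolation=2)]))
E
```

```text
position: [635.3, -1.8, 112.9]
clock: 4.97
position: [636.4, -0.1, 81.6]
orientation: [0.0, 0.866, 0.5, 0.0]
ft_force: [-0.2, 0.2, 0.0]
grip_width: 36.0
gripper_force: 0.0
```

View pics/c1.png

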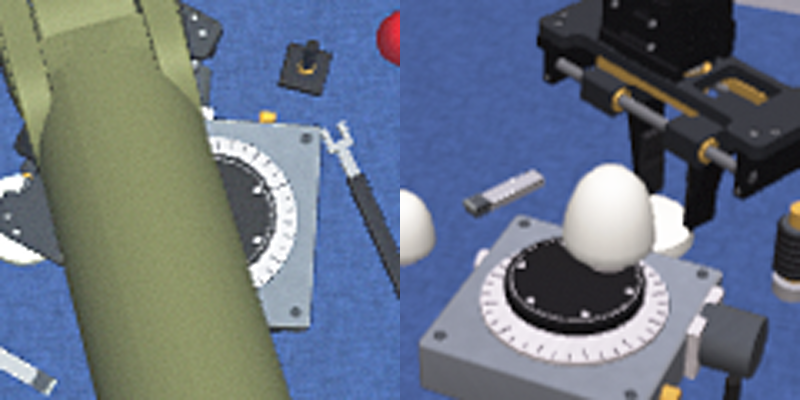

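```bash
python3 -m jog '[-0.1,0,0,0,0,0,36, -0.1,0,0,0,0,0,36, -0.1,0,0,0,0,0,36, -0.1,0,0,0,0,0,36, -0.1,0,0,0,0,0,36]' | sed -n '2p;4p'; python3 -m jog '[-0.1,0,0,0,0,0,36, -0.1,0,0,0,0,0,36, -0.1,0,0,0,0,0,36, -0.1,0,0,0,0,0,36, -0.1,0,0,0,0,0,36]'| sed -n '2p;4p'
cat > s.py <<'E'
import sys
from fit import *
from workcell import get_image,get_state
i=sys.argv[1];b=get_image("side");cv2.imwrite(f"pics/side{i}.png",b)
from scipy.optimize import minimize
# dome silhouette only, platen fixed from the first side fit; report offset
pl=np.array([593.1,-72.2]);t=get_state()["position"];u=np.array([.5,.866]);v=np.array([.866,-.5])
g=b.min(2).astype(np.uint8);best=None
D0=float(sys.argv[2])
for d in(-8,0,8):
    p=pl+u*(D0+d)
    def f(q):
        m=np.zeros((480*S,640*S),np.uint8);return 0
    x=None
lo=np.array([300,180]);w,h=110,120
def cost(q):
    a=pl+u*q[0]+v*q[1];m=np.zeros((h*S,w*S),np.uint8)
    fill(m,proj("side",np.vstack([ring(a[0],a[1],r,66+z) for r,z in PROF])),lo,255)
    m=cv2.resize(m,(w,h),interpolation=cv2.INTER_AREA)/255.
    rim=np.clip(cv2.GaussianBlur(m,(0,0),2)*4,0,1)-m   # just outside
    k=g[lo[1]:lo[1]+h,lo[0]:lo[0]+w]/255.
    return (rim*k).sum()/rim.sum()-(m*k).sum()/m.sum()
r=min((minimize(cost,[D0+d,e],method="Nelder-Mead",options=dict(initial_simplex=[[D0+d,e],[D0+d+4,e],[D0+d,e+4]])) for d in(-6,0,6) for e in(-3,3)),key=lambda r:r.fun)
print("antenna offset u,v:",r.x.round(1),round(r.fun,3),"tcp u,v:",((t[:2]-pl)@u).round(1),((t[:2]-pl)@v).round(1))
E
sed -i '/^g=b.min/,/^    x=None/c g=b.min(2);D0=float(sys.argv[2])' s.py
python3 s.py 2 30
```

```text
position: [628.7, -13.3, 81.5]
ft_force: [-0.8, 0.1, -0.5]
position: [621.6, -26.0, 81.6]
ft_force: [-0.8, 1.1, 0.3]
antenna offset u,v: [21.4  2.7] -0.495 tcp u,v: 53.6 1.8
```

```bash
python3 -m jog '[-0.1,-0.01,0,0,0,0,36, -0.1,-0.01,0,0,0,0,36, -0.1,-0.01,0,0,0,0,36, -0.1,-0.01,0,0,0,0,36, -0.1,0,0,0,0,0,36]' | sed -n '2p;4p'; python3 s.py 3 7
```

```text
position: [612.7, -38.6, 81.6]
ft_force: [1.1, 0.5, -0.2]
antenna offset u,v: [5.8 1.4] -0.504 tcp u,v: 38.3 0.3
```

```bash
python3 - <<'E'
from fit import *
b=cv2.imread("pics/side3.png")
x,f=fit("side",b,[593.,-72,597,-66]);print(x.round(1),f,(x[2:]-x[:2]).round(1))
cv2.imwrite("pics/c3.png",cv2.resize(b[180:310,290:420],(600,600),interpolation=2))
E
```

```text
[593.3 -72.1 598.2 -66.2] 34.41631923764145 [4.9 5.9][ WARN:0@1.395] global loadsave.cpp:1063 imwrite_ Unsupported depth image for selected encoder is fallbacked to CV_8U.
```

View pics/c3.png

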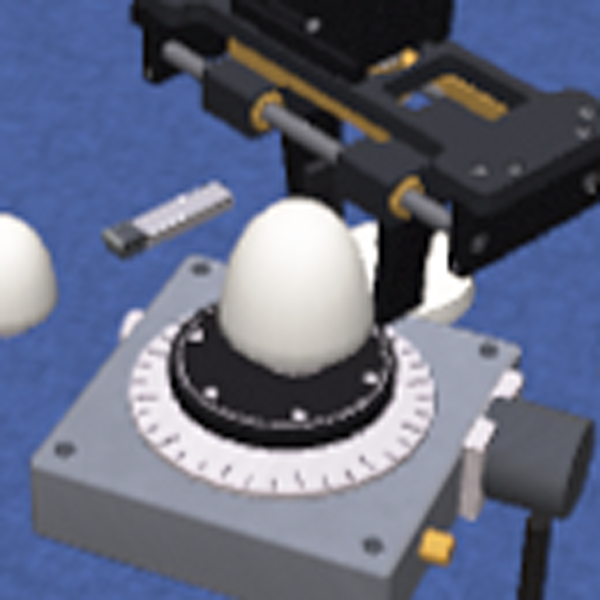

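The antenna stands upright in the cradle at crop (297,285), about 6 mm short. I'll push 6 mm more, back off, raise clear and check from the top.

```bash
python3 -m jog '[-0.06,-0.01,0,0,0,0,36, -0.06,-0.01,0,0,0,0,36, -0.06,-0.01,0,0,0,0,36, -0.03,0,0,0,0,0,36, 0,0,0,0,0,0,36]' | sed -n '2p;4p'; python3 s.py 4 1;python3 -m jog '[0.1,0,0,0,0,0,36, 0.4,0,0,0,0,0,36, 0.6,0,0,0,0,0,36, 1,0,0,0,0,0,36, 1,0,0,0,0,0,36]' | sed -n '2p'; for i in 1 2; do python3 -m jog '[1,0,-1,0,0,0,36, 1,0,-1,0,0,0,36, 1,0,0,0,0,0,36, 1,0,0,0,0,0,36, 0,0,0,0,0,0,36]' | sed -n '1,2p'; done
cat > e.py <<'E'
from fit import *
from workcell import get_image
import sys
for n in("top","side"):
    im=get_image(n);cv2.imwrite(f"pics/{n}{sys.argv[1]}.png",im)
    x,f=fit(n,im,[593.5,-73,594,-73]);print(n,x.round(1),round(f,1),"off",(x[2:]-x[:2]).round(1))
a,b=[cv2.imread(f"pics/{n}{sys.argv[1]}.png") for n in("top","side")]
cv2.imwrite(f"pics/e{sys.argv[1]}.png",np.hstack([cv2.resize(a[165:265,295:395],(400,400),interpolation=2),cv2.resize(b[200:310,300:410],(400,400),interpolation=2)]))
E
python3 e.py 5 2>/dev/null
```

```text
position: [608.8, -43.6, 81.5]
ft_force: [0.6, 1.3, -0.5]
antenna offset u,v: [-0.4  0.7] -0.504 tcp u,v: 32.7 -0.7
position: [656.2, 39.3, 81.6]
clock: 8.98
position: [715.0, 146.6, 141.0]
clock: 9.6
position: [774.3, 248.2, 200.0]
top [593.6 -74.2 594.7 -75. ] 20.3 off [ 1.1 -0.7]
side [592.9 -72.2 594.5 -72.5] 34.7 off [ 1.5 -0.3]
```

View pics/e5.png

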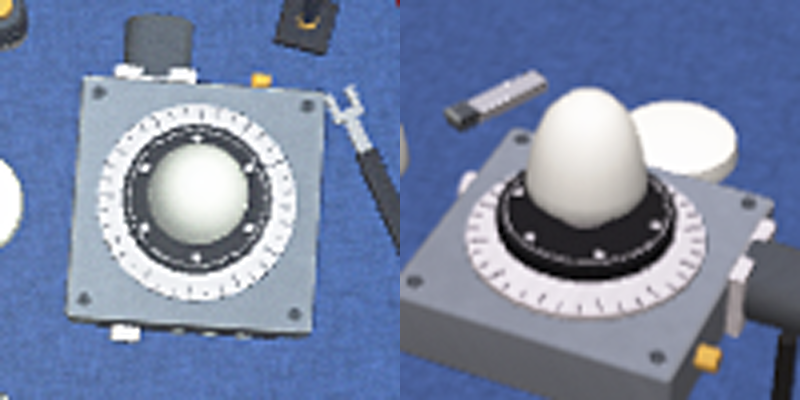

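The antenna stands upright with an even rim: dome at crop (198,193), platen at about (197,200), the difference being perspective on the dome's height. Both cameras put it within 1.5 mm of centre, and the arm is clear.

```bash
python3 -c "
from workcell import *
print(job_done())"
```

```text
the job is handed in; nothing more can be done
None
```

I centred the antenna on the platen and handed the job in; the last check from both cameras showed it upright and about 1.5 mm off centre, with the arm clear.

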